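Transfer the microscope objectives to the other rack in reverse order

TASK

Four microscope objectives stand in a row in one of the two low racks on the bench; the other rack is empty. Move all four into the empty rack in the reverse order, so that the student across the bench will read the row as you see it now: as seen from the robot, the one that stands leftmost goes into the rightmost pocket, the second from the left into the second from the right, and so on. Stand each one upright on its base, flat on the floor of its own pocket, and set them down gently without dropping any.

Things in the scene. Friction and masses are not known exactly. Their poses are not given: they have to be found in the camera images.
- rack_from: The rack full at the start (the nearer or the farther one): low fixed aluminium rack, 58 (x) x 265 (y) x 12 mm. Origin: centre of its underside; z up, y along its row to the robot's left (within 10 deg of world +y). Four pockets in a row, centres at x 0, y +97.5, +32.5, -32.5, -97.5 mm, each 44 (x) x 56 (y) mm inside; pocket floor (brown cork pad) 8 mm, lips 12 mm above the origin.
- rack_to: The rack empty at the start: low fixed aluminium rack, 58 (x) x 265 (y) x 12 mm. Origin: centre of its underside; z up, y along its row to the robot's left (within 10 deg of world +y). Four pockets in a row, centres at x 0, y +97.5, +32.5, -32.5, -97.5 mm, each 44 (x) x 56 (y) mm inside; pocket floor (brown cork pad) 8 mm, lips 12 mm above the origin.
- objective_50_mid (a point): Loose microscope objective, 50 mm tall (shortest), standing on its flat base with the nose up: steel barrel 28 mm in diameter from the base to 36 mm up, then tapering to a 19 mm nose; about 80 g. The point: on its axis, half-way up (25 mm above the base); z points to the nose. Its starting pocket varies.
- objective_58_mid (a point): Loose microscope objective, 58 mm tall (second shortest), standing on its flat base with the nose up: steel barrel 28 mm in diameter from the base to 42 mm up, then tapering to a 15 mm nose; about 100 g. The point: on its axis, half-way up (29 mm above the base); z points to the nose. Its starting pocket varies.
- objective_66_mid (a point): Loose microscope objective, 66 mm tall (second tallest), standing on its flat base with the nose up: steel barrel 28 mm in diameter from the base to 48 mm up, then tapering to a 12 mm nose; about 120 g. The point: on its axis, half-way up (33 mm above the base); z points to the nose. Its starting pocket varies.
- objective_74_mid (a point): Loose microscope objective, 74 mm tall (tallest), standing on its flat base with the nose up: steel barrel 28 mm in diameter from the base to 53 mm up, then tapering to a 9 mm nose; about 140 g. The point: on its axis, half-way up (37 mm above the base); z points to the nose. Its starting pocket varies.
- pad_50: Fixed brown cork pad, 43 x 55 x 2 mm, lying in the pocket of the full rack where the 50 mm objective stands at the start; it stays there and so marks that objective's starting pocket. Origin: centre of its underside, 6 mm above the rack's origin, at the pocket's centre. All pads look alike.
- pad_58: Fixed brown cork pad, 43 x 55 x 2 mm, lying in the pocket of the full rack where the 58 mm objective stands at the start; it stays there and so marks that objective's starting pocket. Origin: centre of its underside, 6 mm above the rack's origin, at the pocket's centre. All pads look alike.
- pad_66: Fixed brown cork pad, 43 x 55 x 2 mm, lying in the pocket of the full rack where the 66 mm objective stands at the start; it stays there and so marks that objective's starting pocket. Origin: centre of its underside, 6 mm above the rack's origin, at the pocket's centre. All pads look alike.
- pad_74: Fixed brown cork pad, 43 x 55 x 2 mm, lying in the pocket of the full rack where the 74 mm objective stands at the start; it stays there and so marks that objective's starting pocket. Origin: centre of its underside, 6 mm above the rack's origin, at the pocket's centre. All pads look alike.
Things that resemble listed ones, but are neither listed nor needed, are in the scene too. What is shaped like the part that bears objective_74_mid but blue or pink is not meant.

How it is judged:
At the end, for the whole second after the job is handed in: Each objective stands upright (within 0.1 rad), at rest, flat on the pad of the pocket of rack_to that mirrors its starting pocket in rack_from (y in rack_to = minus its starting pocket's y in rack_from, within 17 mm; within 12 mm across the rack; height within 3 mm of resting on the pad) (x of objective_50_mid in the frame of rack_to between -0.012 and 0.012 m and z of objective_50_mid in the frame of rack_to between 0.03 and 0.036 m and angle between each of objective_50_mid, objective_58_mid, objective_66_mid, objective_74_mid's own z axis and vertical below 0.1 rad and linear speed of each of objective_50, objective_58, objective_66, objective_74 below 0.02 m/s and angular speed of each of objective_50, objective_58, objective_66, objective_74 below 0.2 rad/s and ((y of pad_50 in the frame of rack_from between 0.0775 and 0.1175 m and y of objective_50_mid in the frame of rack_to between -0.1145 and -0.0805 m) or (y of pad_50 in the frame of rack_from between 0.0125 and 0.0525 m and y of objective_50_mid in the frame of rack_to between -0.0495 and -0.0155 m) or (y of pad_50 in the frame of rack_from between -0.0525 and -0.0125 m and y of objective_50_mid in the frame of rack_to between 0.0155 and 0.0495 m) or (y of pad_50 in the frame of rack_from between -0.1175 and -0.0775 m and y of objective_50_mid in the frame of rack_to between 0.0805 and 0.1145 m)) and x of objective_58_mid in the frame of rack_to between -0.012 and 0.012 m and z of objective_58_mid in the frame of rack_to between 0.034 and 0.04 m and ((y of pad_58 in the frame of rack_from between 0.0775 and 0.1175 m and y of objective_58_mid in the frame of rack_to between -0.1145 and -0.0805 m) or (y of pad_58 in the frame of rack_from between 0.0125 and 0.0525 m and y of objective_58_mid in the frame of rack_to between -0.0495 and -0.0155 m) or (y of pad_58 in the frame of rack_from between -0.0525 and -0.0125 m and y of objective_58_mid in the frame of rack_to between 0.0155 and 0.0495 m) or (y of pad_58 in the frame of rack_from between -0.1175 and -0.0775 m and y of objective_58_mid in the frame of rack_to between 0.0805 and 0.1145 m)) and x of objective_66_mid in the frame of rack_to between -0.012 and 0.012 m and z of objective_66_mid in the frame of rack_to between 0.038 and 0.044 m and ((y of pad_66 in the frame of rack_from between 0.0775 and 0.1175 m and y of objective_66_mid in the frame of rack_to between -0.1145 and -0.0805 m) or (y of pad_66 in the frame of rack_from between 0.0125 and 0.0525 m and y of objective_66_mid in the frame of rack_to between -0.0495 and -0.0155 m) or (y of pad_66 in the frame of rack_from between -0.0525 and -0.0125 m and y of objective_66_mid in the frame of rack_to between 0.0155 and 0.0495 m) or (y of pad_66 in the frame of rack_from between -0.1175 and -0.0775 m and y of objective_66_mid in the frame of rack_to between 0.0805 and 0.1145 m)) and x of objective_74_mid in the frame of rack_to between -0.012 and 0.012 m and z of objective_74_mid in the frame of rack_to between 0.042 and 0.048 m and ((y of pad_74 in the frame of rack_from between 0.0775 and 0.1175 m and y of objective_74_mid in the frame of rack_to between -0.1145 and -0.0805 m) or (y of pad_74 in the frame of rack_from between 0.0125 and 0.0525 m and y of objective_74_mid in the frame of rack_to between -0.0495 and -0.0155 m) or (y of pad_74 in the frame of rack_from between -0.0525 and -0.0125 m and y of objective_74_mid in the frame of rack_to between 0.0155 and 0.0495 m) or (y of pad_74 in the frame of rack_from between -0.1175 and -0.0775 m and y of objective_74_mid in the frame of rack_to between 0.0805 and 0.1145 m))); the robot touches nothing.
It fails at once if the 50 mm objective is dropped or flung: it moves faster than 0.8 m/s (a free fall of about 30 mm) with no finger touching it (linear speed of objective_50 above 0.8 m/s and contact force between the fingers and objective_50 below 0.1 N).
It fails at once if the 58 mm objective is dropped or flung: it moves faster than 0.8 m/s (a free fall of about 30 mm) with no finger touching it (linear speed of objective_58 above 0.8 m/s and contact force between the fingers and objective_58 below 0.1 N).
It fails at once if the 66 mm objective is dropped or flung: it moves faster than 0.8 m/s (a free fall of about 30 mm) with no finger touching it (linear speed of objective_66 above 0.8 m/s and contact force between the fingers and objective_66 below 0.1 N).
It fails at once if the 74 mm objective is dropped or flung: it moves faster than 0.8 m/s (a free fall of about 30 mm) with no finger touching it (linear speed of objective_74 above 0.8 m/s and contact force between the fingers and objective_74 below 0.1 N).
It also fails if it takes over 88 s, if anything falls off the work surface, if the arm or the gripper's body presses on something with over 40 N, if the wrist force passes 120 N, or if a joint passes its speed limit or range.

ROBOT

A 6-joint arm with a two-finger parallel gripper is mounted at the origin on the work surface. World frame = base frame: x ahead of the robot, y to its left, z up, the work surface at z = 0. Lengths are in m, angles in rad, forces in N, time in s.
With the tool pointing down it reaches from about 0.375 to 0.925 m from the base axis. Payload 5.7 kg.
Tool frame: the origin (TCP) lies midway between the tips of the shut fingers; the grasp point (between the pads) lies 19 mm behind it (tcp_to_grasp is the distance from the TCP to the grasp point, in m); z points along the fingers, y is the direction in which the jaws open and shut (so a half turn about z gives the same grasp; the last joint's range is limited). The gripper opens to 88 mm and grips with 3 to 60 N. Pads are 20 mm wide; open, the fingers measure 115 mm over their backs; the gripper's body (75 mm by 178 mm) begins 61 mm behind the grasp point.
Start: joints at [1.14, 0.359, 1.51, -0, 1.272, -0.115], TCP at [0.186, 0.57, 0.223] pointing down, gripper open.
Joint ranges: [-2.97, 2.97], [-1.01, 2.36], [0.21, 2.38], [-0.96, 4.11], [0.2, 2.71], [-2.98, 2.98]. Speed limits (rad/s): [2.39, 2.39, 3.14, 3.14, 3.14, 3.14].

INTERFACE

Orientations are given as a rotation vector (axis times angle).
In Python, from rig import sense, camera, close_job, tcp_to_grasp gives the robot as it stands.
- The arm moves only by the shell command python3 -m creep 'ROWS' [FORCE]. ROWS is a JSON object of lists of equal length, an entry for each row: "delta_pos": the shift along the tool's x, y, z in m, a list of three; "dr": the turn, a rotation vector about the tool's x, y, z in rad, a list of three; "hand": the finger opening in m, from 0 to 0.0878. A call has 1 to 8 rows; each row is the pose to reach, as a shift and turn from the pose commanded when the call began, along the tool's axes at that moment; what a row does not reach only later rows make up. A row lasts 1/8 s, in which the tool goes at most 62.5 mm and 10.7 degrees, less where a joint would pass 70% of its speed; a pose out of reach is approached as far as the arm can. A call with a gripper value outside its range is refused whole. The fingers move at their own pace and stop on an object; FORCE is the grip in N (left out, the last holds). Time passes only in rows, so rows that repeat a pose let the fingers close. It gives the time, the measured TCP pose, the force and the opening at its end, in the units of the state.
- sense(): the state, without advancing time (a new reading comes with each control period).
- camera(name): name is "side" or "top"; returns a dict with "color" (384x512x3 uint8, blue, green, red), "range_z" (384x512 float32, m along the optical axis (not along the pixel's ray), 0 where there is no reading), "K" (3x3 intrinsics, pixels), "distortion" ([k1, k2, p1, p2, k3] as OpenCV has them; the pictures are not rectified), "R" (3x3) and "t" (3): a world point X has camera coordinates R X + t. Camera axes: x right, y down, z forward; pixel columns grow to the right and rows downward; lengths in m; the calibration is good to about 2 mm. A picture is of the moment at which its call begins.
- close_job(): hands the job in, once; it reports no verdict.
The state is a dict: "time_s": time; "qpos": joint angles; "dq": joint speeds; "tau": joint torques, N m; "ee_pos": TCP position; "eef_rot": TCP orientation; "force": force on the tool from outside, world axes, zero at the start; "ft_torque": the same for the moment, N m; "finger_gap": opening from 0.0 (shut) to 1.0 (fully open).
Only numpy, scipy, OpenCV 4.12 (cv2) and the standard library are available. Lean on these libraries where they do the work, as an engineer would, in place of code of your own. Each camera call takes 0.05 s, during which the arm holds its last target. There are 200 camera calls.

## Working session

There is one attempt and no reset: what is moved stays moved. The work goes in short steps, Python scripts to look and compute and a shell command to move; the robot and the scene stay as the last step left them, time stands still between calls to the robot, and variables do not carry over. Pictures are saved under pics/ and viewed, about 12 in all and at most 16, crops included, and the job is handed in when it is done.

```bash
mkdir -p pics; ls
python3 - <<'E'
from rig import sense,camera,tcp_to_grasp
import cv2,numpy as np
s=sense(); print({k:np.round(v,3).tolist() for k,v in s.items()},tcp_to_grasp)
for n in("top","side"):
    c=camera(n); cv2.imwrite(f"pics/{n}0.png",c["color"]); np.savez(f"/tmp/{n}0.npz",**c)
    print(n,np.round(c["K"],1).tolist(),np.round(c["R"],3).tolist(),np.round(c["t"],3).tolist(),np.round(-c["R"].T@c["t"],3),c["distortion"])
E
```

```text
pics
{'time_s': 0.0, 'qpos': [1.14, 0.359, 1.511, 0.0, 1.272, -0.115], 'dq': [0.001, -0.0, -0.001, -0.001, 0.001, -0.002], 'tau': [0.0, -51.537, -27.072, 0.067, 0.035, -0.0], 'ee_pos': [0.186, 0.57, 0.222], 'eef_rot': [-0.494, -3.102, 0.003], 'force': [0.038, 0.699, -0.03], 'ft_torque': [0.04, -0.007, 0.037], 'finger_gap': 0.998} 0.0187
top [[496.6, 0.0, 258.0], [0.0, 496.6, 189.0], [0.0, 0.0, 1.0]] [[0.022, -1.0, -0.007], [-0.994, -0.021, -0.111], [0.111, 0.01, -0.994]] [-0.017, 0.552, 1.0] [ 0.438 -0.015  1.055] [-0.03453874  0.          0.          0.          0.        ]
side [[479.9, 0.0, 255.9], [0.0, 479.9, 190.4], [0.0, 0.0, 1.0]] [[-0.981, -0.195, 0.003], [-0.122, 0.599, -0.792], [0.152, -0.777, -0.611]] [0.523, 0.142, 0.856] [0.4   0.682 0.633] [-0.118748  0.        0.        0.        0.      ]
```

View pics/top0.png

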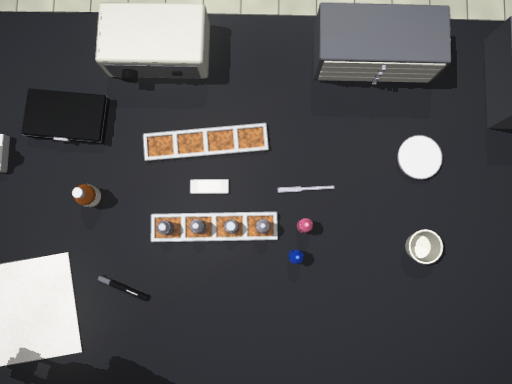

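View pics/side0.png

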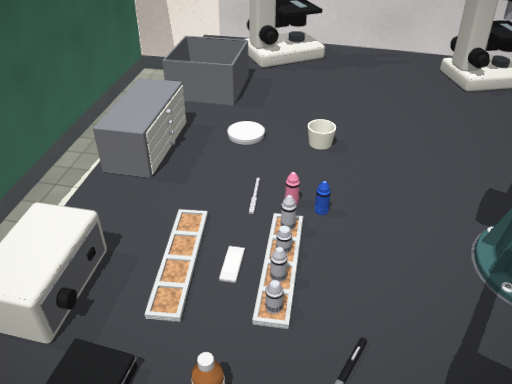

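The top view shows the near rack (about row 227) full, with steel objectives at (164,228), (197,227), (231,227) and (263,226). The far rack (about row 142) is empty. The blue (296,257) and pink (305,225) objectives stand outside the racks and are decoys.

```bash
cat > h.py <<'E'
import cv2,numpy as np
def cast(c,uv,z):
    n=cv2.undistortPoints(np.float64(uv).reshape(-1,1,2),c["K"],c["distortion"])[:,0]
    d=np.c_[n,np.ones(len(n))]@c["R"]; o=-c["R"].T@c["t"]
    return o+d*((z-o[2])/d[:,2])[:,None]
def cloud(c):
    h,w=c["range_z"].shape; vv,uu=np.mgrid[:h,:w]
    n=cv2.undistortPoints(np.float64(np.c_[uu.ravel(),vv.ravel()]).reshape(-1,1,2),c["K"],c["distortion"])[:,0]
    p=np.c_[n,np.ones(len(n))]*c["range_z"].ravel()[:,None]
    return ((p-c["t"])@c["R"]).reshape(h,w,3)
def pads(c,roi):
    hsv=cv2.cvtColor(c["color"],cv2.COLOR_BGR2HSV)
    m=cv2.inRange(hsv,(3,110,60),(22,255,255)); k=np.zeros_like(m); x0,y0,x1,y1=roi; k[y0:y1,x0:x1]=m[y0:y1,x0:x1]
    k=cv2.morphologyEx(k,cv2.MORPH_CLOSE,np.ones((3,3)))
    cs=[q for q in cv2.findContours(k,cv2.RETR_EXTERNAL,2)[0] if cv2.contourArea(q)>100]
    return [cv2.minAreaRect(q) for q in cs]
E
python3 - <<'E'
from h import *
T=dict(np.load("/tmp/top0.npz")); S=dict(np.load("/tmp/side0.npz"))
for n,c,rois in(("top",T,[(130,110,285,170),(140,205,285,250)]),("side",S,[(145,200,212,320),(252,205,308,325)])):
    for r in rois:
        b=sorted(pads(c,r),key=lambda q:q[0][0]+q[0][1]); P=cast(c,[q[0] for q in b],.008)
        P=P[np.argsort(-P[:,1])]; v=P[-1]-P[0]
        print(n,len(b),P[:,:2].round(4).tolist(),"mean",P.mean(0).round(4),"yaw",np.degrees(np.arctan2(v[0],-v[1])).round(2))
for n,c in(("top",T),("side",S)):
    X=cloud(c)
    print(n,"table z",np.median(X[280:300,180:260,2]))
    m=((X[...,2]>.03)&(X[...,2]<.12)&(X[...,0]>.28)&(X[...,0]<.45)&(abs(X[...,1]-.08)<.2)).astype(np.uint8)
    k,l,st,ce=cv2.connectedComponentsWithStats(m)
    for i in range(1,k):
        if st[i,4]<30: continue
        p=X[l==i]; z=np.percentile(p[:,2],97); print(ce[i].round(),st[i,4],"ztop",z.round(4),p[p[:,2]>z-.006].mean(0).round(4), "all",p.mean(0).round(4))
big=cv2.resize(T["color"][190:280,130:330],None,fx=4,fy=4,interpolation=cv2.INTER_CUBIC)
cv2.imwrite("pics/crop1.png",big)
E
```

```text
top 4 [[0.6452, 0.2094], [0.6522, 0.1441], [0.6594, 0.079], [0.6665, 0.0145]] mean [0.6558 0.1117 0.008 ] yaw 6.24
top 4 [[0.4692, 0.1857], [0.4728, 0.1202], [0.4753, 0.0549], [0.4778, -0.0104]] mean [0.4738 0.0876 0.008 ] yaw 2.52
side 4 [[0.643, 0.2078], [0.6506, 0.1424], [0.658, 0.0769], [0.665, 0.0116]] mean [0.6542 0.1096 0.008 ] yaw 6.38
side 1 [[0.4679, 0.1835]] mean [0.4679 0.1835 0.008 ] yaw 180.0
top table z 0.0006308956818795204
[296. 256.] 165 ztop 0.0761 [ 0.4165 -0.0836  0.0737] all [ 0.4167 -0.0823  0.0633]
side table z 0.0002840596798130347
[323. 193.] 262 ztop 0.0735 [ 0.4142 -0.081   0.071 ] all [ 0.414  -0.0761  0.0529]
```

View pics/crop1.png

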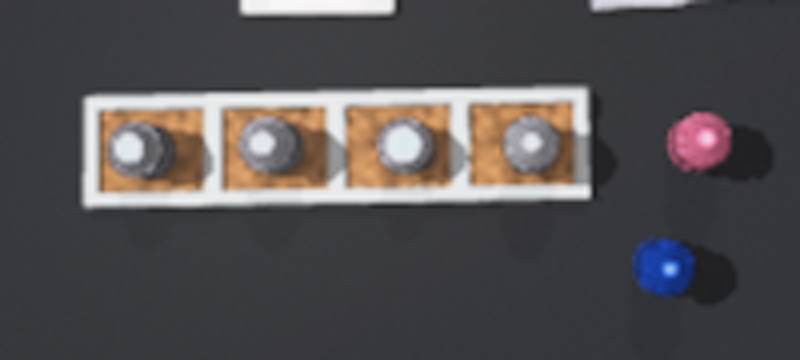

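The crop shows four steel objectives in the near rack, at crop (140,150), (270,143), (405,145) and (530,143). The pink (700,140) and blue (662,268) decoys stand outside it. The four steel ones are the ones meant. My depth ROI missed them, so I'll redo it.

Run:
```python
from h import *
from scipy.spatial.transform import Rotation as Ro
from rig import sense
T=dict(np.load("/tmp/top0.npz")); S=dict(np.load("/tmp/side0.npz"))
for n,c in(("top",T),("side",S)):
    X=cloud(c)
    m=((X[...,2]>.03)&(X[...,2]<.12)&(X[...,0]>.435)&(X[...,0]<.52)&(abs(X[...,1]-.08)<.135)).astype(np.uint8)
    k,l,st,ce=cv2.connectedComponentsWithStats(m)
    for i in range(1,k):
        if st[i,4]<30: continue
        p=X[l==i]; z=np.percentile(p[:,2],97); print(n,ce[i].round(),st[i,4],"ztop",z.round(4),p[p[:,2]>z-.006].mean(0).round(4))
    w=(cv2.cvtColor(c["color"],cv2.COLOR_BGR2HSV)[...,2]>0)&(X[...,2]>.012)&(abs(X[...,0]-.57)<.06)&(abs(X[...,1]-.1)<.1); print("between racks zmax",X[w][:,2].max() if w.any() else 0)
print(Ro.from_rotvec(sense()["eef_rot"]).as_matrix().round(3))
```

```text
top [197. 226.] 164 ztop 0.0765 [0.4733 0.1167 0.0741]
top [230. 225.] 157 ztop 0.0619 [0.4749 0.0496 0.059 ]
top [262. 225.] 161 ztop 0.0839 [ 0.4764 -0.0143  0.0811]
top [164. 227.] 173 ztop 0.0697 [0.4691 0.1844 0.0669]
between racks zmax 0.018014883570526382
side [288. 209.] 334 ztop 0.0812 [ 0.4742 -0.0125  0.079 ]
side [283. 236.] 248 ztop 0.0587 [0.4726 0.0518 0.0568]
side [278. 261.] 367 ztop 0.0742 [0.4711 0.1202 0.072 ]
side [274. 293.] 365 ztop 0.067 [0.4673 0.188  0.0647]
between racks zmax 0.015244817497034775
[[-0.951  0.311 -0.001]
 [ 0.311  0.951 -0.001]
 [ 0.    -0.002 -1.   ]]
```

Left to right the row is 58, 66, 50, 74. I'll align the tool so that tool x = world +y, tool y = world +x and tool z is down, and move above the 58.

```bash
python3 -m creep '{"delta_pos":[[-0.048,-0.035,0],[-0.097,-0.07,0],[-0.146,-0.105,0],[-0.194,-0.14,0.0],[-0.243,-0.175,0.01],[-0.291,-0.21,0.02],[-0.34,-0.244,0.02],[-0.388,-0.278,0.02]],"dr":[[0,0,0.157],[0,0,0.314],[0,0,0.471],[0,0,0.628],[0,0,0.785],[0,0,0.942],[0,0,1.099],[0,0,1.255]],"hand":[0.06,0.06,0.06,0.06,0.06,0.06,0.06,0.06]}' 20
```

```text
time_s: 1.1
ee_pos: [0.4695, 0.1838, 0.2024]
eef_rot: [-2.227, -2.215, 0.001]
force: [-0.4, 0.6, -1.8]
finger_gap: 0.682
```

```bash
python3 -m creep '{"delta_pos":[[0.002,-0.001,0.05],[0.002,-0.001,0.09],[0.002,-0.001,0.12],[0.002,-0.001,0.15],[0.002,-0.001,0.17],[0.002,-0.001,0.18],[0.002,-0.001,0.185],[0.002,-0.001,0.185]],"dr":[[0,0,0],[0,0,0],[0,0,0],[0,0,0],[0,0,0],[0,0,0],[0,0,0],[0,0,0]],"hand":[0.06,0.06,0.06,0.06,0.06,0.06,0.06,0.06]}'
python3 - <<'E'
from rig import camera
import cv2
cv2.imwrite("pics/side1.png",cv2.resize(camera("side")["color"][150:350,180:400],None,fx=3,fy=3))
E
```

```text
time_s: 2.1
ee_pos: [0.468, 0.1876, 0.0178]
eef_rot: [2.221, 2.221, 0.0]
force: [0.1, -0.5, 0.1]
finger_gap: 0.685
```

View pics/side1.png

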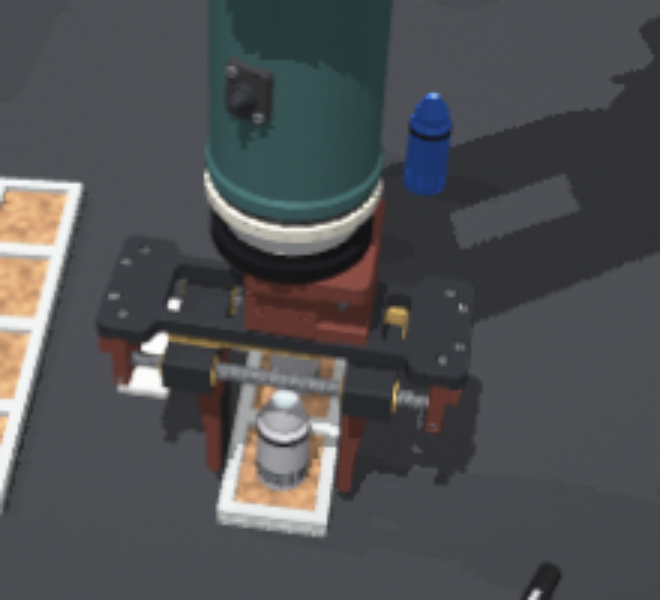

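The fingers flank the 58 mm objective: tips at about (213,465) and (345,485) in the crop, with its barrel between them at (283,455). Closing.

```bash
python3 -m creep '{"delta_pos":[[0,0,0],[0,0,0],[0,0,0],[0,0,0],[0,0,0],[0,0,0]],"dr":[[0,0,0],[0,0,0],[0,0,0],[0,0,0],[0,0,0],[0,0,0]],"hand":[0.02,0.02,0.02,0.02,0.02,0.02]}' 20
```

```text
time_s: 2.9
ee_pos: [0.468, 0.1876, 0.0178]
eef_rot: [2.221, 2.221, 0.0]
force: [0.6, 0.7, 2.2]
finger_gap: 0.308
```

```bash
python3 -m creep '{"delta_pos":[[0,0,-0.02],[0,0,-0.06],[0,0,-0.1],[-0.03,0.035,-0.12],[-0.065,0.074,-0.12],[-0.1,0.115,-0.12],[-0.135,0.155,-0.12],[-0.16,0.183,-0.12]],"dr":[[0,0,0],[0,0,0],[0,0,0],[0,0,0],[0,0,0],[0,0,0],[0,0,0],[0,0,0]],"hand":[0.02,0.02,0.02,0.02,0.02,0.02,0.02,0.02]}'
python3 -m creep '{"delta_pos":[[-0.01,0.01,0],[-0.014,0.014,0.02],[-0.014,0.014,0.05],[-0.014,0.014,0.08],[-0.014,0.014,0.1],[-0.014,0.014,0.11],[-0.014,0.014,0.11]],"dr":[[0,0,0],[0,0,0],[0,0,0],[0,0,0],[0,0,0],[0,0,0],[0,0,0]],"hand":[0.02,0.02,0.02,0.02,0.02,0.02,0.02]}'
python3 - <<'E'
from rig import camera
import cv2
cv2.imwrite("pics/side2.png",cv2.resize(camera("side")["color"][150:350,100:320],None,fx=3,fy=3))
E
```

```text
time_s: 3.9
ee_pos: [0.6521, 0.0257, 0.1371]
eef_rot: [-2.223, -2.22, 0.0]
force: [1.2, 0.1, -0.4]
finger_gap: 0.308
time_s: 4.78
ee_pos: [0.6642, 0.0139, 0.027]
eef_rot: [-2.22, -2.221, 0.001]
force: [-0.1, 0.2, -0.9]
finger_gap: 0.31
```

View pics/side2.png

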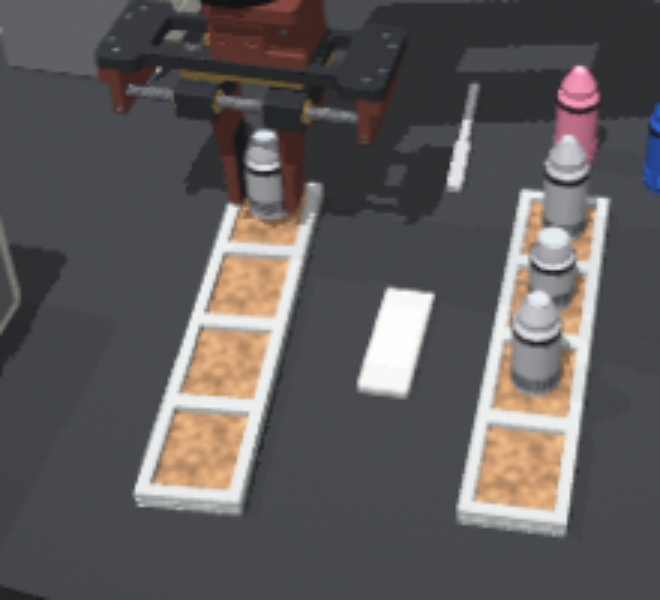

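The objective is held upright about 9 mm above the far-right pocket, at (265,190) in the crop. Lowering slowly.

```bash
python3 -m creep '{"delta_pos":[[0,0,0.004],[0,0,0.007],[0,0,0.009],[0,0,0.009]],"dr":[[0,0,0],[0,0,0],[0,0,0],[0,0,0]],"hand":[0.02,0.02,0.02,0.02]}'
python3 -m creep '{"delta_pos":[[0,0,0],[0,0,0],[0,0,0],[0,0,-0.02],[0,0,-0.06],[0,0,-0.11],[0,0,-0.13],[0,0,-0.13]],"dr":[[0,0,0],[0,0,0],[0,0,0],[0,0,0],[0,0,0],[0,0,0],[0,0,0],[0,0,0]],"hand":[0.06,0.06,0.06,0.06,0.06,0.06,0.06,0.06]}'
```

```text
time_s: 5.32
ee_pos: [0.6647, 0.0135, 0.0186]
eef_rot: [-2.221, -2.221, 0.0]
force: [0.4, -0.4, -1.4]
finger_gap: 0.307
time_s: 6.32
ee_pos: [0.6667, 0.0134, 0.1522]
eef_rot: [2.218, 2.218, 0.006]
force: [-0.1, 0.3, 0.2]
finger_gap: 0.686
```

```bash
python3 -m creep '{"delta_pos":[[0.02,-0.037,0],[0.042,-0.077,0],[0.064,-0.117,0],[0.086,-0.157,0],[0.1,-0.185,0],[0.105,-0.193,0],[0.105,-0.193,0.01],[0.105,-0.193,0.03]],"dr":[[0,0,0],[0,0,0],[0,0,0],[0,0,0],[0,0,0],[0,0,0],[0,0,0],[0,0,0]],"hand":[0.06,0.06,0.06,0.06,0.06,0.06,0.06,0.06]}'
python3 - <<'E'
from rig import camera
import cv2
cv2.imwrite("pics/side3.png",cv2.resize(camera("side")["color"][150:350,130:350],None,fx=3,fy=3))
E
```

```text
time_s: 7.32
ee_pos: [0.4742, 0.1182, 0.1184]
eef_rot: [2.22, 2.22, 0.003]
force: [-0.2, -0.3, -0.0]
finger_gap: 0.685
```

View pics/side3.png

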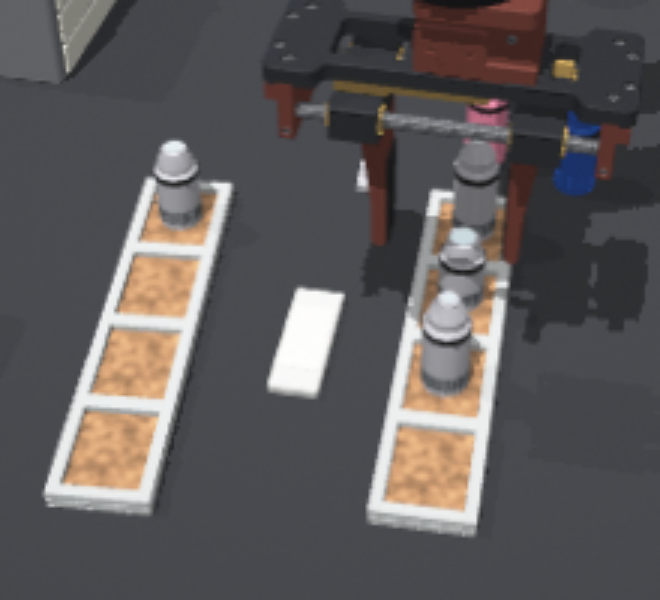

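The 58 stands upright in the far-right pocket, (178,185) in the crop. The gripper is above the 66; descending on it and gripping.

```bash
python3 -m creep '{"delta_pos":[[0,-0.002,0.03],[0,-0.002,0.06],[0,-0.002,0.08],[0,-0.002,0.095],[0,-0.002,0.1],[0,-0.002,0.1]],"dr":[[0,0,0],[0,0,0],[0,0,0],[0,0,0],[0,0,0],[0,0,0]],"hand":[0.06,0.06,0.06,0.06,0.06,0.06]}'
python3 -m creep '{"delta_pos":[[0,0,0],[0,0,0],[0,0,0],[0,0,0],[0,0,0],[0,0,0]],"dr":[[0,0,0],[0,0,0],[0,0,0],[0,0,0],[0,0,0],[0,0,0]],"hand":[0.02,0.02,0.02,0.02,0.02,0.02]}' 20
```

```text
time_s: 8.12
ee_pos: [0.4701, 0.1184, 0.0185]
eef_rot: [-2.222, -2.221, 0.0]
force: [0.0, 0.1, 0.1]
finger_gap: 0.685
time_s: 8.88
ee_pos: [0.4702, 0.1186, 0.0189]
eef_rot: [2.221, 2.221, 0.001]
force: [0.3, 0.1, 5.1]
finger_gap: 0.31
```

```bash
python3 -m creep '{"delta_pos":[[0,0,-0.02],[0,0,-0.06],[0,0.01,-0.1],[-0.008,0.04,-0.12],[-0.017,0.08,-0.12],[-0.026,0.12,-0.12],[-0.034,0.16,-0.12],[-0.0405,0.1885,-0.12]],"dr":[[0,0,0],[0,0,0],[0,0,0],[0,0,0],[0,0,0],[0,0,0],[0,0,0],[0,0,0]],"hand":[0.02,0.02,0.02,0.02,0.02,0.02,0.02,0.02]}'
python3 -m creep '{"delta_pos":[[0,0,0],[0,0,0.02],[0,0,0.05],[0,0,0.08],[0,0,0.1],[0,0,0.11],[0,0,0.11]],"dr":[[0,0,0],[0,0,0],[0,0,0],[0,0,0],[0,0,0],[0,0,0],[0,0,0]],"hand":[0.02,0.02,0.02,0.02,0.02,0.02,0.02]}'
```

```text
time_s: 9.88
ee_pos: [0.6594, 0.0775, 0.1379]
eef_rot: [-2.221, -2.221, 0.001]
force: [-0.7, -0.0, -0.7]
finger_gap: 0.308
time_s: 10.75
ee_pos: [0.6577, 0.0781, 0.0283]
eef_rot: [-2.221, -2.221, 0.001]
force: [0.2, 0.2, -0.5]
finger_gap: 0.309
```

```bash
python3 -m creep '{"delta_pos":[[0,0,0.004],[0,0,0.007],[0,0,0.0095],[0,0,0.0095]],"dr":[[0,0,0],[0,0,0],[0,0,0],[0,0,0]],"hand":[0.02,0.02,0.02,0.02]}'
python3 -m creep '{"delta_pos":[[0,0,0],[0,0,0],[0,0,0],[0,0,-0.02],[0,0,-0.06],[0,0,-0.11],[0,0,-0.13],[0,0,-0.13]],"dr":[[0,0,0],[0,0,0],[0,0,0],[0,0,0],[0,0,0],[0,0,0],[0,0,0],[0,0,0]],"hand":[0.06,0.06,0.06,0.06,0.06,0.06,0.06,0.06]}'
python3 -m creep '{"delta_pos":[[-0.006,-0.037,0],[-0.012,-0.077,0],[-0.018,-0.117,0],[-0.024,-0.157,0],[-0.027,-0.18,0],[-0.027,-0.184,0],[-0.027,-0.184,0.01],[-0.027,-0.184,0.03]],"dr":[[0,0,0],[0,0,0],[0,0,0],[0,0,0],[0,0,0],[0,0,0],[0,0,0],[0,0,0]],"hand":[0.06,0.06,0.06,0.06,0.06,0.06,0.06,0.06]}'
python3 - <<'E'
from rig import camera
import cv2
cv2.imwrite("pics/side4.png",cv2.resize(camera("side")["color"][150:350,130:350],None,fx=3,fy=3))
E
```

```text
time_s: 11.25
ee_pos: [0.6583, 0.078, 0.0191]
eef_rot: [2.221, 2.221, -0.0]
force: [-0.1, -0.4, -1.3]
finger_gap: 0.31
time_s: 12.25
ee_pos: [0.6602, 0.0781, 0.1527]
eef_rot: [2.219, 2.219, 0.006]
force: [-0.7, 0.2, -0.8]
finger_gap: 0.684
time_s: 13.25
ee_pos: [0.4765, 0.0511, 0.1189]
eef_rot: [2.22, 2.22, 0.003]
force: [-0.6, -0.4, 0.8]
finger_gap: 0.681
```

View pics/side4.png

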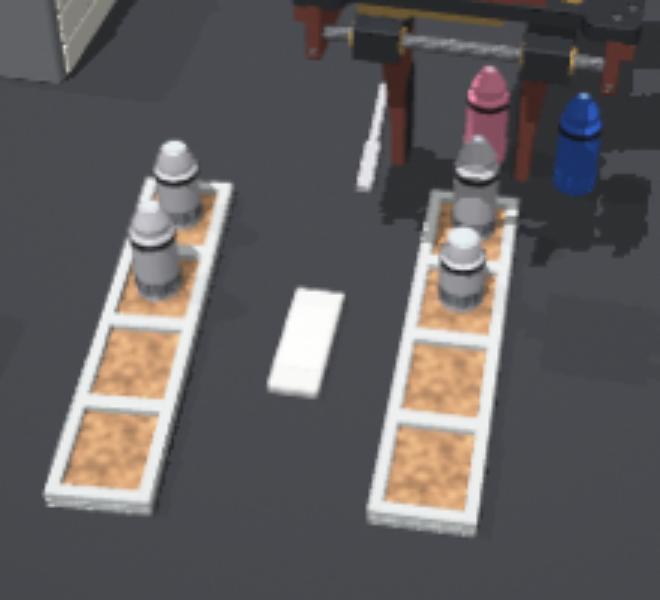

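The 66 stands upright next to the 58, at (155,250). Now the 50, gripped slightly lower because its barrel is shorter.

```bash
python3 -m creep '{"delta_pos":[[0,-0.002,0.03],[0,-0.002,0.06],[0,-0.002,0.08],[0,-0.002,0.095],[0,-0.002,0.102],[0,-0.002,0.102]],"dr":[[0,0,0],[0,0,0],[0,0,0],[0,0,0],[0,0,0],[0,0,0]],"hand":[0.06,0.06,0.06,0.06,0.06,0.06]}'
python3 -m creep '{"delta_pos":[[0,0,0],[0,0,0],[0,0,0],[0,0,0],[0,0,0],[0,0,0]],"dr":[[0,0,0],[0,0,0],[0,0,0],[0,0,0],[0,0,0],[0,0,0]],"hand":[0.02,0.02,0.02,0.02,0.02,0.02]}' 20
```

```text
time_s: 14.05
ee_pos: [0.4726, 0.0511, 0.0166]
eef_rot: [-2.221, -2.221, 0.001]
force: [0.4, 0.3, 1.1]
finger_gap: 0.681
time_s: 14.8
ee_pos: [0.4728, 0.051, 0.0174]
eef_rot: [2.221, 2.221, 0.001]
force: [1.2, 0.6, 3.6]
finger_gap: 0.308
```

```bash
python3 -m creep '{"delta_pos":[[0,0,-0.02],[0,0,-0.06],[0.005,0.01,-0.1],[0.02,0.04,-0.12],[0.04,0.078,-0.12],[0.06,0.116,-0.12],[0.078,0.152,-0.12],[0.092,0.1785,-0.12]],"dr":[[0,0,0],[0,0,0],[0,0,0],[0,0,0],[0,0,0],[0,0,0],[0,0,0],[0,0,0]],"hand":[0.02,0.02,0.02,0.02,0.02,0.02,0.02,0.02]}'
python3 -m creep '{"delta_pos":[[0,0,0],[0,0,0.02],[0,0,0.05],[0,0,0.08],[0,0,0.1],[0,0,0.11],[0,0,0.11]],"dr":[[0,0,0],[0,0,0],[0,0,0],[0,0,0],[0,0,0],[0,0,0],[0,0,0]],"hand":[0.02,0.02,0.02,0.02,0.02,0.02,0.02]}'
```

```text
time_s: 15.8
ee_pos: [0.6516, 0.1438, 0.1364]
eef_rot: [-2.221, -2.221, 0.001]
force: [0.5, 0.4, -0.3]
finger_gap: 0.312
time_s: 16.68
ee_pos: [0.6503, 0.1428, 0.0268]
eef_rot: [-2.221, -2.221, 0.001]
force: [-0.2, 0.1, -1.4]
finger_gap: 0.312
```

```bash
python3 -m creep '{"delta_pos":[[0,0,0.004],[0,0,0.007],[0,0,0.0095],[0,0,0.0095]],"dr":[[0,0,0],[0,0,0],[0,0,0],[0,0,0]],"hand":[0.02,0.02,0.02,0.02]}'
python3 -m creep '{"delta_pos":[[0,0,0],[0,0,0],[0,0,0],[0,0,-0.02],[0,0,-0.06],[0,0,-0.11],[0,0,-0.13],[0,0,-0.13]],"dr":[[0,0,0],[0,0,0],[0,0,0],[0,0,0],[0,0,0],[0,0,0],[0,0,0],[0,0,0]],"hand":[0.06,0.06,0.06,0.06,0.06,0.06,0.06,0.06]}'
python3 -m creep '{"delta_pos":[[-0.026,-0.03,0],[-0.056,-0.063,0],[-0.086,-0.097,0],[-0.116,-0.13,0],[-0.14,-0.158,0],[-0.156,-0.1755,0],[-0.156,-0.1755,0.005],[-0.156,-0.1755,0.015]],"dr":[[0,0,0],[0,0,0],[0,0,0],[0,0,0],[0,0,0],[0,0,0],[0,0,0],[0,0,0]],"hand":[0.06,0.06,0.06,0.06,0.06,0.06,0.06,0.06]}'
python3 - <<'E'
from rig import camera
import cv2
cv2.imwrite("pics/side5.png",cv2.resize(camera("side")["color"][130:330,130:350],None,fx=3,fy=3))
E
```

```text
time_s: 17.18
ee_pos: [0.6509, 0.143, 0.0177]
eef_rot: [2.221, 2.221, 0.0]
force: [0.8, 0.3, -0.6]
finger_gap: 0.311
time_s: 18.18
ee_pos: [0.6527, 0.1433, 0.1512]
eef_rot: [2.219, 2.219, 0.007]
force: [0.6, -0.2, 0.1]
finger_gap: 0.684
time_s: 19.18
ee_pos: [0.4761, -0.0127, 0.1322]
eef_rot: [2.221, 2.221, 0.001]
force: [0.0, -0.2, -0.7]
finger_gap: 0.684
```

View pics/side5.png

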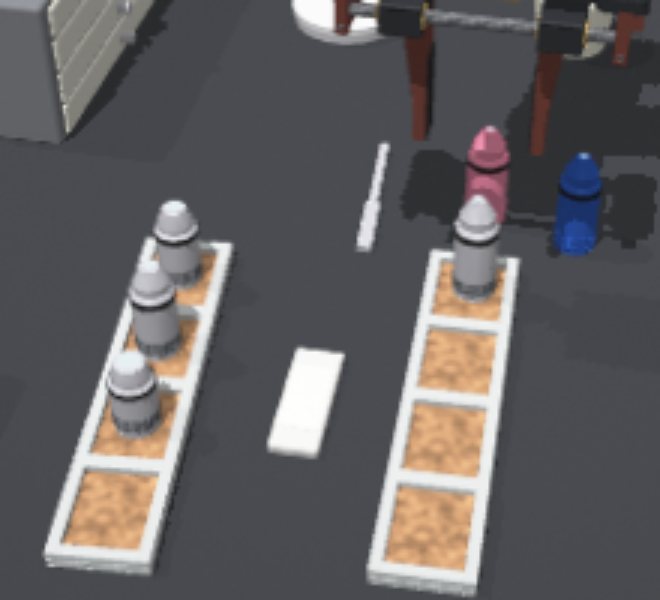

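The 50 stands upright in its pocket at (133,395); now the 74, at (475,250). The pink and blue decoys are clear of the gripper.

```bash
python3 -m creep '{"delta_pos":[[0,0,0.03],[0,0,0.06],[0,0,0.085],[0,0,0.1],[0,0,0.11],[0,0,0.112],[0,0,0.112]],"dr":[[0,0,0],[0,0,0],[0,0,0],[0,0,0],[0,0,0],[0,0,0],[0,0,0]],"hand":[0.06,0.06,0.06,0.06,0.06,0.06,0.06]}'
python3 -m creep '{"delta_pos":[[0,0,0],[0,0,0],[0,0,0],[0,0,0],[0,0,0],[0,0,0]],"dr":[[0,0,0],[0,0,0],[0,0,0],[0,0,0],[0,0,0],[0,0,0]],"hand":[0.02,0.02,0.02,0.02,0.02,0.02]}' 20
```

```text
time_s: 20.1
ee_pos: [0.4757, -0.0128, 0.0208]
eef_rot: [2.221, 2.222, 0.0]
force: [-0.1, 0.0, 0.4]
finger_gap: 0.685
time_s: 20.85
ee_pos: [0.4753, -0.013, 0.0208]
eef_rot: [2.221, 2.221, -0.0]
force: [-1.3, 0.1, 3.8]
finger_gap: 0.31
```

```bash
python3 -m creep '{"delta_pos":[[0,0,-0.02],[0,0,-0.06],[0,0,-0.1],[0.025,0.02,-0.12],[0.06,0.046,-0.12],[0.1,0.076,-0.12],[0.14,0.106,-0.12],[0.175,0.133,-0.12]],"dr":[[0,0,0],[0,0,0],[0,0,0],[0,0,0],[0,0,0],[0,0,0],[0,0,0],[0,0,0]],"hand":[0.02,0.02,0.02,0.02,0.02,0.02,0.02,0.02]}'
python3 -m creep '{"delta_pos":[[0.03,0.023,0],[0.0466,0.0355,0],[0.0466,0.0355,0.02],[0.0466,0.0355,0.05],[0.0466,0.0355,0.08],[0.0466,0.0355,0.1],[0.0466,0.0355,0.11],[0.0466,0.0355,0.11]],"dr":[[0,0,0],[0,0,0],[0,0,0],[0,0,0],[0,0,0],[0,0,0],[0,0,0],[0,0,0]],"hand":[0.02,0.02,0.02,0.02,0.02,0.02,0.02,0.02]}'
```

```text
time_s: 21.85
ee_pos: [0.6088, 0.1636, 0.14]
eef_rot: [-2.221, -2.222, 0.001]
force: [0.5, 0.5, -1.7]
finger_gap: 0.309
time_s: 22.85
ee_pos: [0.6436, 0.2086, 0.0302]
eef_rot: [-2.221, -2.221, 0.001]
force: [-0.6, 0.6, -1.3]
finger_gap: 0.314
```

Right above the left pocket. Lower, release, retreat, then check in both views.

```bash
python3 -m creep '{"delta_pos":[[0,0,0.004],[0,0,0.007],[0,0,0.0093],[0,0,0.0093]],"dr":[[0,0,0],[0,0,0],[0,0,0],[0,0,0]],"hand":[0.02,0.02,0.02,0.02]}'
python3 -m creep '{"delta_pos":[[0,0,0],[0,0,0],[0,0,0],[0,0,-0.02],[0,0,-0.06],[0,0,-0.11],[0,0,-0.15],[0,0,-0.18]],"dr":[[0,0,0],[0,0,0],[0,0,0],[0,0,0],[0,0,0],[0,0,0],[0,0,0],[0,0,0]],"hand":[0.06,0.06,0.06,0.06,0.06,0.06,0.06,0.06]}'
python3 -m creep '{"delta_pos":[[0,-0.04,0],[0,-0.08,0],[0,-0.12,0],[0,-0.16,0],[0,-0.2,0],[0,-0.22,0],[0,-0.22,0],[0,-0.22,0]],"dr":[[0,0,0],[0,0,0],[0,0,0],[0,0,0],[0,0,0],[0,0,0],[0,0,0],[0,0,0]],"hand":[0.06,0.06,0.06,0.06,0.06,0.06,0.06,0.06]}'
python3 - <<'E'
from rig import camera
from h import *
C=np.array([[.644,.2086],[.6514,.1433],[.6587,.078],[.6657,.013]])
for n in("side","top"):
    c=camera(n); X=cloud(c)
    cv2.imwrite(f"pics/{n}9.png",np.hstack([c["color"]]))
    for p in C:
        m=(np.hypot(X[...,0]-p[0],X[...,1]-p[1])<.025)&(X[...,2]>.03)&(X[...,2]<.12)
        if m.sum()<20: print(n,p,"hidden"); continue
        q=X[m]; z=np.percentile(q[:,2],97); print(n,p,m.sum(),"ztop",z.round(4),"off",(q[q[:,2]>z-.006].mean(0)[:2]-p).round(4))
E
```

```text
time_s: 23.35
ee_pos: [0.6437, 0.2086, 0.0213]
eef_rot: [-2.222, -2.221, 0.0]
force: [0.2, 0.5, -1.7]
finger_gap: 0.309
time_s: 24.35
ee_pos: [0.6446, 0.2089, 0.2054]
eef_rot: [2.22, 2.22, 0.005]
force: [0.4, -0.3, -0.7]
finger_gap: 0.685
time_s: 25.35
ee_pos: [0.4258, 0.209, 0.202]
eef_rot: [2.221, 2.22, 0.003]
force: [0.9, 0.4, 0.7]
finger_gap: 0.684
side [0.644  0.2086] 456 ztop 0.0821 off [-0.0028 -0.0007]
side [0.6514 0.1433] 269 ztop 0.0586 off [-0.0027 -0.0003]
side [0.6587 0.078 ] 327 ztop 0.0744 off [-0.0032  0.0015]
side [0.6657 0.013 ] 258 ztop 0.0666 off [-0.004   0.0006]
top [0.644  0.2086] 196 ztop 0.0838 off [-0.0015 -0.0037]
top [0.6514 0.1433] 161 ztop 0.0625 off [-0.0013 -0.004 ]
top [0.6587 0.078 ] 174 ztop 0.0773 off [-0.0017 -0.0006]
top [0.6657 0.013 ] 150 ztop 0.0684 off [-0.0013 -0.0006]
```

View pics/side9.png

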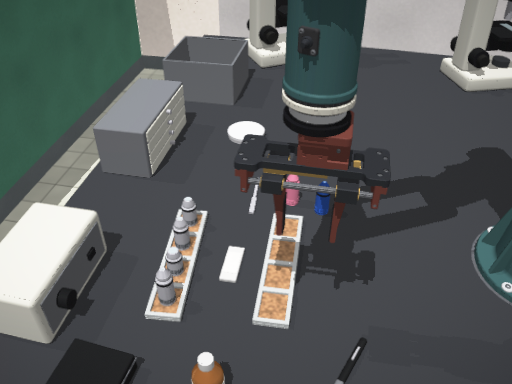

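View pics/top9.png

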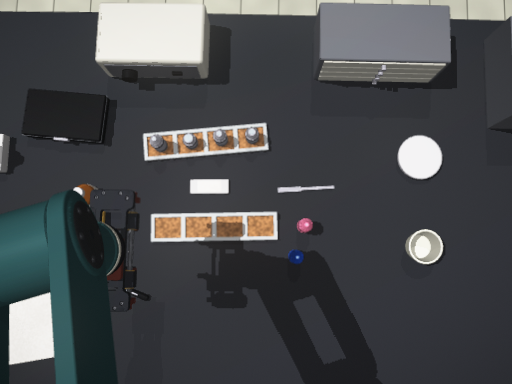

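Both views show all four upright in the far rack, at top pixels (157,143), (190,142), (220,137) and (252,134). Left to right they are 74, 50, 66, 58, the near rack is empty, and the gripper touches nothing.

```bash
python3 -c "
from rig import close_job
print(close_job())"
```

```text
the job is handed in; nothing more can be done
None
```

I moved all four objectives from the near rack to the far one in reverse order and handed the job in at about 25 s of the 88 s allowed. Left to right the row was 58, 66, 50, 74 mm and is now 74, 50, 66, 58 mm. Each was lowered until its base met the pad before I opened the fingers.

The last check, in both cameras, showed all four upright and within about 4 mm of their pocket centres along and across the rack. The tops were at about the expected heights, the near rack was empty and the gripper was clear at 0.2 m.

The two cameras' depth readings disagreed slightly, by 2–4 mm in top height and 1–4 mm in position. That is a little more than the 2 mm calibration, so I can't confirm the 3 mm height tolerance from the images alone. No check failed, and `close_job` gave no verdict.

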